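Route the microscope picture to the screen

TASK

Send the microscope's picture to the screen: on the switch box, press the blue round key fully down with the fingertips and let it come back up, then press the long white bar fully down in the same way and withdraw. Press gently (about 6 N is enough, never over 30 N), and leave the red, yellow and green keys alone. Pick nothing up, and leave everything else on the bench where it is.

Things in the scene. Friction and masses are not known exactly. Their poses are not given: they have to be found in the camera images.
- panel: dark steel switch box fixed to the bench, 160 mm deep (its x axis) by 240 mm wide (its y axis) by 45 mm tall; origin at the centre of its underside on the bench, z up. Four round keys stand in a row along its y axis, 52 mm apart, 35 mm beyond its centre (+x); which colour is at which place changes. A long white bar lies across the near side, 45 mm before the centre (-x), within 40 mm of the middle.
- key_blue_top (a point): centre of the top face of the blue round key (28 mm in diameter), 69 mm above the bench when up; the point moves down with the key
- key_blue (a joint): how far the blue key is pressed straight down, m: 0 up, 0.008 fully down. It springs back: it starts to move at about 2 N and is fully down at 6 N; it counts as pressed beyond 0.005
- key_blue_base: black ring, 44 mm in diameter and 12 mm tall, round the foot of the blue key, together with that key; origin on the top of the switch box, 45 mm above the bench; z up
- key_red_top (a point): centre of the top face of the red round key (28 mm in diameter), 69 mm above the bench when up; the point moves down with the key
- key_red (a joint): how far the red key is pressed straight down, m: 0 up, 0.008 fully down; the same spring; must stay up
- key_red_base: black ring, 44 mm in diameter and 12 mm tall, round the foot of the red key, together with that key; origin on the top of the switch box, 45 mm above the bench; z up
- key_yellow_top (a point): centre of the top face of the yellow round key (28 mm in diameter), 69 mm above the bench when up; the point moves down with the key
- key_yellow (a joint): how far the yellow key is pressed straight down, m: 0 up, 0.008 fully down; the same spring; must stay up
- key_yellow_base: black ring, 44 mm in diameter and 12 mm tall, round the foot of the yellow key, together with that key; origin on the top of the switch box, 45 mm above the bench; z up
- key_green_top (a point): centre of the top face of the green round key (28 mm in diameter), 69 mm above the bench when up; the point moves down with the key
- key_green (a joint): how far the green key is pressed straight down, m: 0 up, 0.008 fully down; the same spring; must stay up
- key_green_base: black ring, 44 mm in diameter and 12 mm tall, round the foot of the green key, together with that key; origin on the top of the switch box, 45 mm above the bench; z up
- bar_top (a point): centre of the top face of the white bar (24 mm along the box's x by 84 mm along its y), 69 mm above the bench when up; moves down with the bar
- bar (a joint): how far the white bar is pressed straight down, m: 0 up, 0.008 fully down; same spring as the keys (2 N to start, 6 N fully down), counts as pressed beyond 0.005
- bar_base: black frame, 36 x 96 x 12 mm, round the foot of the white bar, together with that bar; origin on the top of the switch box, 45 mm above the bench
- vial: small amber screw-top vial, 28 mm in diameter, 62 mm tall, loose on the bench; origin at the centre of its underside; to be left where it is
- dish: closed round glass dish, 93 mm in diameter, 15 mm tall, loose on the bench; origin at the centre of its underside; to be left where it is
- objective: brass microscope objective standing on end, 34 mm in diameter, 50 mm tall, loose on the bench; origin at the centre of its underside; to be left where it is
- mouse: black computer mouse, 105 x 60 x 32 mm, loose on the bench; origin at the centre of its underside; to be left where it is
- driver: screwdriver lying on its side, 160 mm long, loose on the bench; origin about its middle along its length, at bench height; to be left where it is
- oil: small white bottle with a black cap, 32 mm in diameter, 75 mm tall, loose on the bench; origin at the centre of its underside; to be left where it is
- tubebox: clear tube box with an orange lid, 68 x 68 x 48 mm, loose on the bench; origin at the centre of its underside; to be left where it is

How it is judged:
On the way, in this order (a step that is already met when the one before it is completed fails the run):
1. the blue key is pressed down beyond 5 mm (value of joint key_blue above 0.005 m and value of joint bar below 0.0015 m), for 0.05 s.
2. the blue key is up again and the white bar still up (value of joint each of key_blue, bar below 0.0015 m), for 0.05 s.
3. the white bar is pressed down beyond 5 mm with the blue key up (value of joint bar above 0.005 m and value of joint key_blue below 0.0015 m), for 0.05 s.
At the end, for the whole second after the job is handed in: all four keys and the white bar are up again (within 1.5 mm), and every loose thing lies at rest within 15 mm of where it started (all of step 2 and value of joint each of key_red, key_yellow, key_green below 0.0015 m and distance of each of vial, dish, objective, mouse, driver, oil, tubebox from where it was at the start of the episode below 0.015 m and linear speed of each of vial, dish, objective, mouse, driver, oil, tubebox below 0.02 m/s); the robot touches nothing.
It fails at once if the red, yellow or green key is pushed down by more than 2.5 mm (value of joint any of key_red, key_yellow, key_green above 0.0025 m).
It fails at once if a key, the bar or the switch box is pushed with more than 30 N (contact force between any of the fingers, the arm and key_blue_base above 30 N or contact force between any of the fingers, the arm and key_red_base above 30 N or contact force between any of the fingers, the arm and key_yellow_base above 30 N or contact force between any of the fingers, the arm and key_green_base above 30 N or contact force between any of the fingers, the arm and bar_base above 30 N or contact force between any of the fingers, the arm and panel above 30 N).
It fails at once if a loose thing on the bench is shifted, lifted or carried by more than 15 mm (distance of any of vial, dish, objective, mouse, driver, oil, tubebox from where it was at the start of the episode above 0.015 m).
It also fails if it takes over 40 s, if anything falls off the work surface, if the arm or the gripper's body presses on something with over 40 N, if the wrist force passes 120 N, or if a joint passes its speed limit or range.

ROBOT

A 6-joint arm with a two-finger parallel gripper is mounted at the origin on the work surface. World frame = base frame: x ahead of the robot, y to its left, z up, the work surface at z = 0. Lengths are in m, angles in rad, forces in N, time in s.
With the tool pointing down it reaches from about 0.25 to 0.775 m from the base axis. Payload 8.9 kg.
Tool frame: the origin (TCP) lies on the centre line of the jaws, within the pads' length; the fingertips stand 25 mm ahead of it and the grasp point (between the pads) lies 6 mm ahead of it; y points along the fingers, z is the direction in which the jaws open and shut, and the axes are right-handed (so a half turn about y gives the same grasp; the last joint's range is limited). The gripper opens to 85 mm and grips with 20 to 120 N. Pads are 22 mm wide; open, the fingers measure 114 mm over their backs; the gripper's body (76 mm by 85 mm) begins 54 mm behind the grasp point. The pads swing forward as they close: fully open they stand 13 mm farther back than shut.
Start: joints at [1.033, 0.291, -0.153, 1.127, 0, 1.431], TCP at [0.204, 0.484, 0.256] pointing down, gripper open.
Joint ranges: [-2.52, 2.52], [-0.91, 1.74], [-1.3, 1.37], [-1.96, 2.02], [-1.52, 1.47], [-3.14, 3.14]. Speed limits (rad/s): [2.22, 2.22, 2.79, 3.14, 3.14, 3.14].

INTERFACE

Orientations are given as a unit quaternion [w, x, y, z].
In Python, from plant import telemetry, optics, job gives the robot as it stands. The module is installed in compiled form; this text tells all that it offers.
- The arm moves only by the tool arm_command, never from a script. Its argument "increments" is one flat list of numbers, 5 for each row, row after row: the closure in counts, from 0 (fully open) to 255 (shut), then the shift along the tool's x, y, z in mm, then the turn about the tool's y in degrees. In form: [jaw, dx, dy, dz, spin, jaw, dx, dy, dz, spin, ...]. A call has 1 to 10 rows; each row is the pose to reach, as a shift and turn from the pose commanded when the call began, along the tool's axes at that moment; what a row does not reach only later rows make up. A row lasts 1/10 s, in which the tool goes at most 50 mm and 8.59 degrees, less where a joint would pass 70% of its speed; a pose out of reach is approached as far as the arm can. A call with a gripper value outside its range is refused whole. The fingers move at their own pace and stop on an object; "newtons" is the grip in N (left out, the last holds). Time passes only in rows, so rows that repeat a pose let the fingers close. It gives the time, the measured TCP pose, the force and the opening at its end, in the units of the state.
- telemetry.observe(): the state, without advancing time (a new reading comes with each control period).
- optics.capture(name): name is "scene" or "top" or "wrist"; returns a dict with "pixels" (384x512x3 uint8, red, green, blue), "camera_matrix" (3x3 intrinsics, pixels), "distortion" ([k1, k2, p1, p2, k3] as OpenCV has them; the pictures are not rectified), "R" (3x3) and "t" (3): a world point X has camera coordinates R X + t. Camera axes: x right, y down, z forward; pixel columns grow to the right and rows downward; lengths in m; the calibration is good to about 2 mm. A picture is of the moment at which its call begins. There is no depth.
- job.close_job(): hands the job in, once; it reports no verdict.
The state is a dict: "clock": time; "qpos": joint angles; "qd": joint speeds; "joint_torque": joint torques, N m; "eef_pos": TCP position; "tcp_rot": TCP orientation; "ft_force": force on the tool from outside, world axes, zero at the start; "torque": the same for the moment, N m; "gripper_width": opening from 0.0 (shut) to 1.0 (fully open).
Only numpy, scipy, OpenCV 4.12 (cv2) and the standard library are available. Lean on these libraries where they do the work, as an engineer would, in place of code of your own. Each camera call takes 0.05 s, during which the arm holds its last target. There are 200 camera calls.

## Working session

There is one attempt and no reset: what is moved stays moved. The work goes in short steps, Python scripts to look and compute and a tool call to move; the robot and the scene stay as the last step left them, time stands still between calls to the robot, and variables do not carry over. Pictures are saved under pics/ and viewed, about 8 in all and at most 12, crops included, and the job is handed in when it is done.

Besides the shell and the picture viewer there is one more tool, called after "Call:" as a command line: name --argument value ..., lists and objects as JSON in quotes. arm_command: Moves the arm, as the interface text tells. Its arguments: {"type":"object","properties":{"increments":{"type":"array","items":{"type":"number"}},"newtons":{"type":"number"}},"required":["increments"]}

```bash
mkdir -p pics; cat > h.py <<'E'
import numpy as np, cv2
from plant import telemetry, optics, job
def snap(n,f):
    c=optics.capture(n); cv2.imwrite(f'pics/{f}.png',c['pixels'][:,:,::-1]); np.savez(f'pics/{f}.npz',**c); return c
def back(f,uv,z):
    c=np.load(f'pics/{f}.npz'); K,D,R,t=[np.array(c[k],float) for k in('camera_matrix','distortion','R','t')]
    p=cv2.undistortPoints(np.array(uv,float).reshape(-1,1,2),K,D).reshape(-1,2)
    d=np.c_[p,np.ones(len(p))]@R; o=-R.T@t
    return o+d*((z-o[2])/d[:,2])[:,None]
E
python3 - <<'E'
from h import *
snap('top','top0');snap('scene','sc0')
a=cv2.imread('pics/top0.png');b=cv2.imread('pics/sc0.png')
cv2.imwrite('pics/top0b.png',cv2.resize(a,(800,600),interpolation=cv2.INTER_CUBIC))
s=telemetry.observe();print({k:np.round(v,3) for k,v in s.items()})
E
```

```text
{'clock': np.float64(0.1), 'qpos': array([ 1.033,  0.291, -0.154,  1.127,  0.   ,  1.432]), 'qd': array([ 0.001, -0.001,  0.003,  0.001,  0.   ,  0.001]), 'joint_torque': array([ 1.0000e-03, -5.3798e+01,  3.3192e+01,  9.0000e-03, -0.0000e+00,
       -0.0000e+00]), 'eef_pos': array([0.204, 0.484, 0.256]), 'tcp_rot': array([-0.693,  0.693, -0.14 ,  0.14 ]), 'ft_force': array([ 0.546, -0.179, -0.402]), 'torque': array([ 0.014, -0.011,  0.084]), 'gripper_width': np.float64(0.997)}
```

View pics/top0b.png

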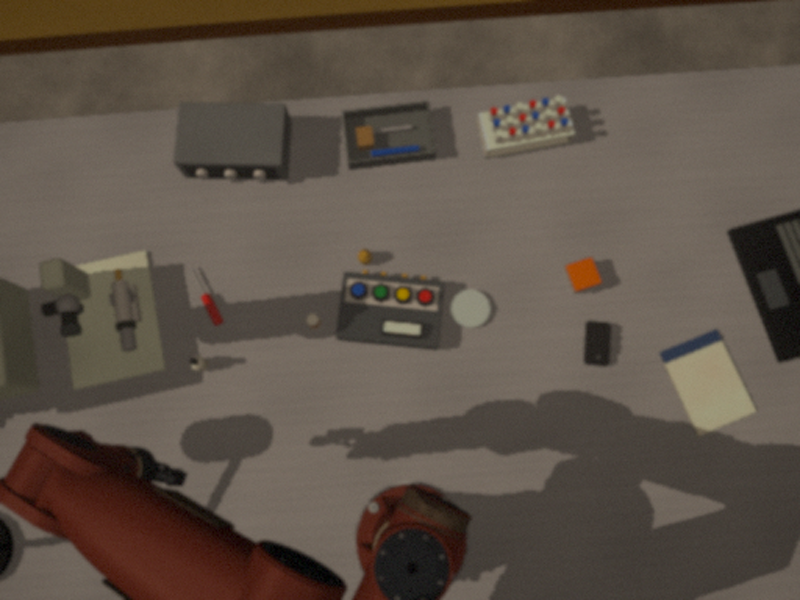

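View pics/sc0.png

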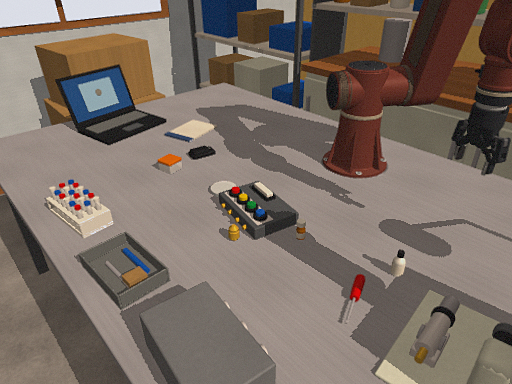

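The top view (800-px scale) shows blue at (359,290), green at (381,292), yellow at (403,295), red at (425,297) and the bar at (402,328). The vial is at (312,320), left of the box. The dish is at (471,308) on its right, and the objective at (364,256) beyond it.

```bash
python3 - <<'E'
from h import *
f=512/800
P=back('top0',np.array([[359,290],[381,292],[403,295],[425,297],[402,328]])*f,.069);print(P.round(4))
d=P[0]-P[3];print(np.linalg.norm(d)/3,np.degrees(np.arctan2(d[1],d[0])))
a=cv2.imread('pics/top0.png')[160:230,190:320];cv2.imwrite('pics/c.png',cv2.resize(a,None,fx=6,fy=6,interpolation=cv2.INTER_CUBIC))
from scipy.spatial.transform import Rotation as R
s=telemetry.observe();q=s['tcp_rot'];print(R.from_quat(np.r_[q[1:],q[0]]).as_matrix().round(3))
E
```

```text
[[ 0.5661  0.0747  0.069 ]
 [ 0.5574  0.0243  0.069 ]
 [ 0.5464 -0.0259  0.069 ]
 [ 0.5377 -0.0761  0.069 ]
 [ 0.4696 -0.0177  0.069 ]]
0.051153168583078064 79.347993930957
[[ 0.922 -0.001  0.388]
 [-0.388 -0.001  0.922]
 [-0.    -1.    -0.001]]
```

View pics/c.png

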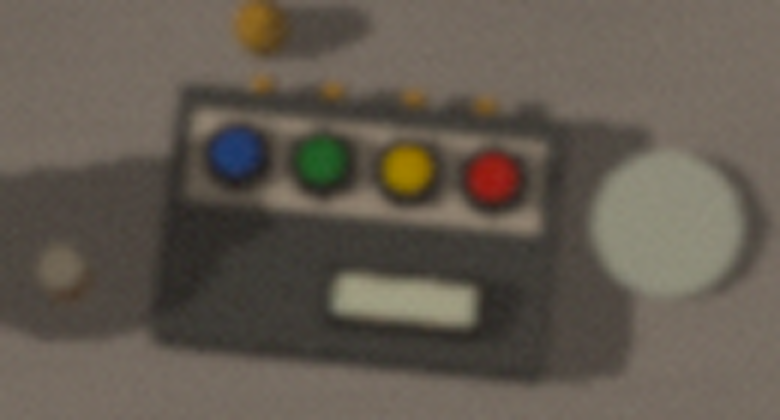

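Call:
arm_command --increments '[255,492,0,-237,0,255,492,0,-237,0,255,492,0,-237,0,255,492,0,-237,0,255,492,0,-237,0,255,492,0,-237,0,255,492,0,-237,0,255,492,0,-237,0,255,492,0,-237,0,255,492,0,-237,0]' --newtons 40

```text
clock: 1.1
eef_pos: [0.5356, 0.107, 0.2561]
tcp_rot: [-0.693, 0.693, -0.14, 0.14]
ft_force: [0.3, 1.2, 0.8]
gripper_width: 0.003
```

Call:
arm_command --increments '[255,0,0,0,0,255,0,0,0,0,255,0,0,0,0]'

```text
clock: 1.4
eef_pos: [0.5339, 0.1095, 0.256]
tcp_rot: [0.693, -0.693, 0.14, -0.14]
ft_force: [-0.4, 0.1, -0.1]
gripper_width: 0.001
```

Call:
arm_command --increments '[255,43,0,-20,0,255,43,40,-20,0,255,43,70,-20,0,255,43,70,-20,0,255,43,70,-20,0]'

```text
clock: 1.9
eef_pos: [0.566, 0.0749, 0.187]
tcp_rot: [-0.693, 0.693, -0.14, 0.139]
ft_force: [-0.4, -0.4, 0.6]
gripper_width: -0.005
```

```bash
python3 - <<'E'
from h import *
c=snap('wrist','w1');s=telemetry.observe();print(s['eef_pos'],s['ft_force'])
for p in ([.5661,.0747,.069],[.4696,-.0177,.069],s['eef_pos']-[0,0,.025]):
    print(cv2.projectPoints(np.array([p]),cv2.Rodrigues(c['R'])[0],c['t'],c['camera_matrix'],np.array(c['distortion']))[0])
E
```

```text
[0.56681454 0.07475572 0.18791372] [-0.21103105  0.60149166  0.62041202]
[[[251.21310088 195.89265581]]]
[[[102.71469952 134.09899713]]]
[[[251.57058631 246.69264581]]]
```

View pics/w1.png

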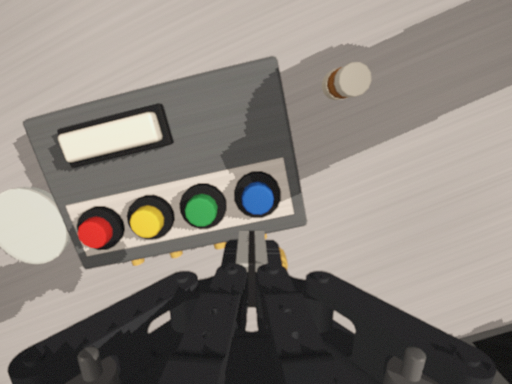

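The wrist view shows the blue top face at about (258,199), red at (96,233) and the bar's top-face centre at about (113,139). The fingertips are at (252,240).

```bash
python3 - <<'E'
from h import *
P=back('w1',[[258,199],[202,211],[147,222],[96,233],[113,139]],.069);print(P.round(4))
d=P[0]-P[3];print(np.linalg.norm(d)/3,np.degrees(np.arctan2(d[1],d[0])))
E
```

```text
[[ 0.571   0.079   0.069 ]
 [ 0.5622  0.0294  0.069 ]
 [ 0.5526 -0.0208  0.069 ]
 [ 0.544  -0.07    0.069 ]
 [ 0.4765 -0.0117  0.069 ]]
0.05049116795797615 79.72309405542546
```

Both views agree on spacing (51 mm) and yaw (79.5°), but are offset by about 6 mm. I'll aim midway, which is well inside a 14 mm key radius.

Call:
arm_command --increments '[255,1,30,3,0,255,1,60,3,0,255,1,78,3,0,255,1,84,3,0,255,1,88,3,0,255,1,90,3,0,255,1,90,3,0]'

```text
clock: 2.65
eef_pos: [0.5694, 0.0763, 0.0974]
tcp_rot: [0.693, -0.693, 0.139, -0.141]
ft_force: [0.3, -0.3, -0.1]
gripper_width: 0.0
```

Call:
arm_command --increments '[255,0,1,0,0,255,0,2,0,0,255,0,3,0,0,255,0,4,0,0,255,0,5,0,0,255,0,6,0,0,255,0,6,0,0]'

```text
clock: 3.35
eef_pos: [0.5689, 0.0762, 0.0904]
tcp_rot: [0.693, -0.693, 0.14, -0.14]
ft_force: [0.7, -0.1, 3.7]
gripper_width: -0.002
```

```bash
python3 - <<'E'
from h import *
s=telemetry.observe();print(s['eef_pos'],s['ft_force'],s['torque'])
E
```

```text
[0.56891044 0.07615591 0.09037189] [ 0.69787673 -0.08135314  3.7223357 ] [-0.04213843 -0.17483191 -0.01902714]
```

Call:
arm_command --increments '[255,0,1,0,0,255,0,2,0,0,255,0,3,0,0,255,0,4,0,0,255,0,4,0,0]'

```text
clock: 3.85
eef_pos: [0.5689, 0.0761, 0.0864]
tcp_rot: [0.693, -0.693, 0.14, -0.14]
ft_force: [0.7, -0.0, 6.1]
gripper_width: -0.003
```

Call:
arm_command --increments '[255,0,0.5,0,0,255,0,1,0,0,255,0,1,0,0]'

```text
clock: 4.15
eef_pos: [0.5689, 0.0762, 0.086]
tcp_rot: [0.693, -0.693, 0.14, -0.14]
ft_force: [-0.9, -0.5, 11.8]
gripper_width: 0.002
```

```bash
python3 - <<'E'
from h import *
c=snap('wrist','w2')
E
```

```text
(no output)
```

View pics/w2.png

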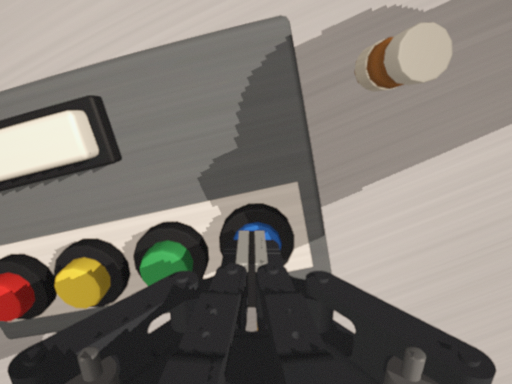

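The force rose to 11.8 N with the tool stopped at z=0.086, so the blue key is at its stop. The picture shows the fingertip on the blue key at about (252,240), with green clear. Next: lift straight up, cross above the bar, and stop just above it.

Call:
arm_command --increments '[255,0,-20,0,0,255,0,-50,0,0,255,0,-50,0,0,255,-20,-50,-45,0,255,-40,-50,-90,0,255,-53,-50,-121,0,255,-53,-50,-121,0,255,-53,-30,-121,0,255,-53,-15,-121,0,255,-53,-15,-121,0]'

```text
clock: 5.2
eef_pos: [0.4715, -0.0142, 0.0984]
tcp_rot: [0.693, -0.693, 0.141, -0.139]
ft_force: [-0.4, 0.9, -0.1]
gripper_width: -0.003
```

```bash
python3 - <<'E'
from h import *
c=snap('wrist','w3');s=telemetry.observe();print(s['eef_pos'],s['ft_force'])
E
```

```text
[ 0.47211086 -0.01431238  0.09938455] [-0.10381619  0.10511276  0.24321378]
```

View pics/w3.png

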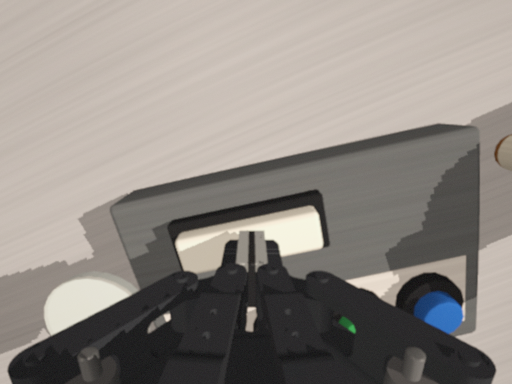

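The tip is over the middle of the bar (250,242), and the blue key is up at (438,312).

Call:
arm_command --increments '[255,0,2,0,0,255,0,4,0,0,255,0,5,0,0,255,0,6,0,0,255,0,7,0,0,255,0,8,0,0,255,0,9,0,0,255,0,10,0,0,255,0,11,0,0,255,0,11,0,0]'

```text
clock: 6.25
eef_pos: [0.473, -0.0148, 0.0893]
tcp_rot: [0.693, -0.693, 0.14, -0.14]
ft_force: [-0.2, 0.6, 4.8]
gripper_width: -0.001
```

Call:
arm_command --increments '[255,0,1,0,0,255,0,2,0,0,255,0,3,0,0,255,0,3.5,0,0,255,0,3.5,0,0]'

```text
clock: 6.75
eef_pos: [0.473, -0.0148, 0.086]
tcp_rot: [0.693, -0.693, 0.14, -0.14]
ft_force: [-1.0, 0.7, 7.4]
gripper_width: 0.003
```

The bar is fully down: z=0.086 again, 7.4 N. Withdrawing.

Call:
arm_command --increments '[255,0,-20,0,0,255,0,-60,0,0,255,0,-100,0,0,255,0,-130,0,0,255,0,-150,0,0,255,0,-150,0,0,255,0,-150,0,0,255,0,-150,0,0]'

```text
clock: 7.55
eef_pos: [0.472, -0.0147, 0.2345]
tcp_rot: [-0.693, 0.693, -0.141, 0.139]
ft_force: [-0.3, 0.6, -0.7]
gripper_width: -0.004
```

```bash
python3 - <<'E'
from h import *
snap('scene','sc1');s=telemetry.observe();print(s['eef_pos'],s['ft_force'],s['clock'])
a=cv2.imread('pics/sc0.png');b=cv2.imread('pics/sc1.png')
cv2.imwrite('pics/cmp.png',np.vstack([cv2.resize(x[135:285,145:425],None,fx=2,fy=2,interpolation=cv2.INTER_CUBIC) for x in(a,b)]))
E
```

```text
[ 0.47203726 -0.01463816  0.23447124] [ 0.21718419 -0.46138767 -0.01851071] 7.6
```

View pics/cmp.png

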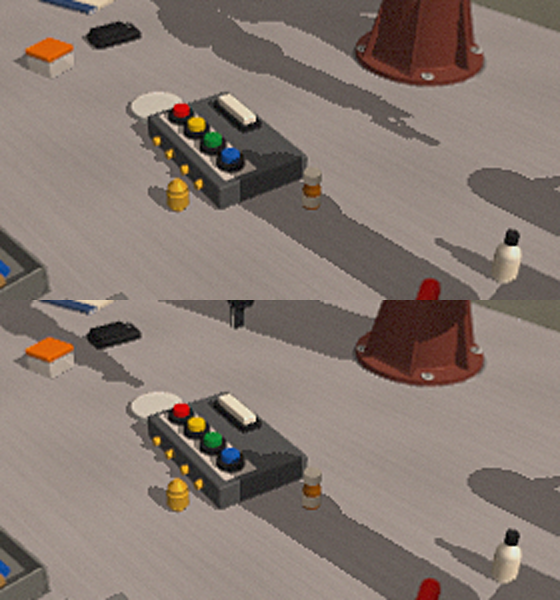

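In the before (upper) and after (lower) views, all the keys and the bar are up and the loose things are unmoved. The tool is clear of everything.

```bash
python3 -c "from plant import job; print(job.close_job())"
```

```text
the job is handed in; nothing more can be done
None
```

I pressed the blue key fully down and let it come back up. I then pressed the white bar fully down in the same way, withdrew to about 0.23 m and handed the job in at about 7.6 s.

- **Force:** the highest reading was 11.8 N on the blue key and 7.4 N on the bar. Both stopped at tool height z = 0.086 m, which matches full travel.
- **Final check:** before and after pictures from the scene camera show all four keys and the bar up. The loose things in that crop look unmoved; the screwdriver was only partly in it. The tool force was near zero, with the fingers clear.
- **Disagreement:** the top and wrist cameras placed the keys about 6 mm apart. I aimed midway, and close wrist views showed the fingertips on the blue key and over the middle of the bar.

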